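Slide a foot plate under the lip of a tacking nest and hold it home

TASK

The steel foot plate with the loose pipe stub standing on it is ready to be tacked. Slide it sideways over the table, without lifting it, until it lies lined up between the soapstone lines in front of the tacking nest, then push its pipe end straight in under the nest's lip, pushing back the sprung copper earth shoe, until the plate sits fully home against both stop pads. Finish holding it firmly pressed home with the gripper - do not let go, do not ram it - with the stub still upright on its scribed circle and the tools lying about left where they are.

Things in the scene. Friction and masses are not known exactly. Their poses are not given: they have to be found in the camera images.
- foot_plate: Loose flat steel bar 160 x 56 x 10 mm, 0.6 kg, lying flat on the table, a bolt hole near each end. Origin: centre of its underside; x along its length towards the pipe end, z up. Good grip: across its 56 mm width at x = -57 mm, fingertips 2 mm over the table.
- pipe_stub: Loose pipe stub, 42 mm outside diameter, 80 mm tall, 0.2 kg, standing upright and unfastened on the plate's top (10 mm over the table). Origin: centre of its underside; z up along the pipe.
- pipe_spot (a point): Centre of the scribed circle on the plate's top where the stub stands, 22 mm from the plate's origin along its +x.
- plate_rear (a point): Middle of the lower edge of the plate's pipe end (80 mm along +x from its origin), the end that goes in first.
- plate_front (a point): Middle of the lower edge of the plate's free end (80 mm along -x from its origin).
- tack_nest: Fixed steel nest, 98 mm wide, 22 mm high (bolt heads 32). Origin: on the table, middle of the stop face; +x is the pushing direction (mouth faces -x); z up. Slot 60 mm wide between side cheeks from x = -32 to 0 mm, flaring out to 80 mm at x = -52 mm; the lip covers x = -24 mm to the stops, its underside 13.5 mm over the table. Plate fully home: its origin at nest x = -80 mm, y = 0.
- nest_mouth (a point): Middle of the nest's mouth on the table, 52 mm before the stop face (nest x = -52 mm). Two soapstone lines on the table, 69 mm apart, lead to it from nest x = -220 to -63 mm.
- stop_pads: The two fixed steel stop pads at the back of the slot, hidden under the lip, at nest y = +21.5 and -21.5 mm (15 mm wide), 12 mm high; their faces are at nest x = 0. Same origin and axes as the nest.
- earth_shoe (a joint): Travel in m of the sprung copper shoe between the stop pads (20 mm wide, hidden under the lip): 0 = out, 8 mm before the stop face; 0.008 = pushed back flush with the stop pads. Spring force 4 N at 0 rising to 10 N at 0.008; sliding plate and stub over the table takes 3 to 8 N more.
- weld_magnet: Bystander: arrow-shaped welding magnet 60 x 83 x 16 mm lying right of the nest. Origin: centre of its underside.
- soapstone_holder: Bystander: pen-like holder 10 x 130 x 11 mm lying left of the work. Origin: centre of its underside.
- chip_hammer: Bystander: chipping hammer with coil handle, 226 mm long, lying left of the work. Origin: centre of its underside.
- spark_lighter: Bystander: spark lighter 36 x 158 x 12 mm lying left of the nest. Origin: centre of its underside.
- adj_wrench: Bystander: adjustable wrench 42 x 198 x 13 mm lying between the robot and the work. Origin: centre of its underside.

How it is judged (in metres and radians):
On the way, in this order (a step that is already met when the one before it is completed fails the run):
1. the plate lies flat and lined up with the slot, its pipe end just before the mouth or no deeper than the flare (x of plate_rear in the frame of tack_nest between -0.16 and -0.03 m and y of plate_rear in the frame of tack_nest between -0.012 and 0.012 m and angle between the x axis of foot_plate and the x axis of tack_nest, either way round below 0.15 rad and height (world z) of each of plate_rear, plate_front below 0.004 m), for 0.1 s.
2. the plate is under the lip, fully home on the stop pads with the earth shoe pushed back (value of joint earth_shoe above 0.0068 m and x of plate_rear in the frame of tack_nest above -0.002 m and angle between the x axis of foot_plate and the x axis of tack_nest, either way round below 0.05 rad and height (world z) of each of plate_rear, plate_front below 0.004 m), for 0.3 s.
At the end, for the whole second after the job is handed in: The gripper still holds the plate flat on the table and pressed on the stop pads (over 2 N on the pads), within 2 mm of fully home, square within 0.05 rad, shoe pushed back at least 6.8 mm; the stub stands within 6 mm of its circle's centre; the five bystanders lie within 30 mm of their places (all of step 2 and contact force between foot_plate and stop_pads above 2 N and contact force between the fingers and foot_plate above 2 N and horizontal distance between pipe_stub and pipe_spot below 0.006 m and angle between pipe_stub's own z axis and vertical below 0.08 rad and linear speed of foot_plate below 0.01 m/s and distance of each of weld_magnet, soapstone_holder, chip_hammer, spark_lighter, adj_wrench from where it was at the start of the episode below 0.03 m); the arm keeps its last pose, push and grip.
It fails at once if the plate is lifted: an end more than 8 mm off the table (height (world z) of any of plate_rear, plate_front above 0.008 m).
It fails at once if the pipe stub is toppled or knocked more than 10 mm off its circle's centre (horizontal distance between pipe_stub and pipe_spot above 0.01 m or angle between pipe_stub's own z axis and vertical above 0.25 rad).
It fails at once if the plate is rammed into the nest or its stops with more than 60 N (contact force between foot_plate and tack_nest above 60 N).
It fails at once if a bystander is pushed more than 30 mm (distance of any of weld_magnet, soapstone_holder, chip_hammer, spark_lighter, adj_wrench from where it was at the start of the episode above 0.03 m).
It also fails if it takes over 48 s, if anything falls off the work surface, if the arm or the gripper's body presses on something with over 40 N, if the wrist force passes 120 N, or if a joint passes its speed limit or range.

ROBOT

A 7-joint arm with a two-finger parallel gripper is mounted at the origin on a cart in front of the work surface, level with it; the furniture and walls round the work are solid. World frame = base frame: x ahead of the robot, y to its left, z up, the work surface at z = 0. Lengths are in mm, angles in degrees, forces in N, time in s.
With the tool pointing down it reaches from about 400 to 875 mm from the base axis. Payload 19.3 kg.
Tool frame: the origin (TCP) lies at the very end of the fingers, on their centre line; the grasp point (between the pads) lies 19 mm behind it; z points along the fingers, y is the line along which they close (so a half turn about z gives the same grasp; the last joint's range is limited). The gripper opens to 85 mm and grips with 20 to 120 N. Pads are 22 mm wide; open, the fingers measure 114 mm over their backs; the gripper's body (76 mm by 85 mm) begins 54 mm behind the grasp point. The pads swing forward as they close: fully open they stand 13 mm farther back than shut.
Start: joints at [70.233, 29.874, -2.08, 91.645, 1.215, 58.505, -6.463], TCP at [169.568, -601.549, 231.291] pointing down, gripper open.
Joint ranges: [-166.77, 166.77], [-17.47, 122.26], [-85.68, 81.53], [9.62, 139.38], [-72.42, 252.41], [9.2, 110.78], [-144.41, 144.41]. Speed limits (degrees/s): [108.29, 108.29, 136.94, 136.94, 172.46, 172.46, 172.46].

INTERFACE

Orientations are given as [roll, pitch, yaw] about the fixed x, y, z axes, in that order (R = Rz(yaw) Ry(pitch) Rx(roll)).
In Python, from cell import manip gives the robot as it stands.
- The arm moves only by the shell command python3 nudge.py [OPENING] [FORCE], which reads ROWS from standard input. ROWS is a JSON list of rows, 1 to 5 of them, each written [[dx, dy, dz], [rx, ry, rz]]: dx, dy, dz in mm, then a rotation vector rx, ry, rz in degrees; each row is the pose to reach, as a shift and turn from the pose commanded when the command began, along the tool's axes at that moment; what a row does not reach only later rows make up. A row lasts 1/10 s, in which the tool goes at most 50 mm and 8.59 degrees, less where a joint would pass 70% of its speed; a pose out of reach is approached as far as the arm can. OPENING is the opening from 0.0 (shut) to 1.0 (fully open), set as the command begins (- or left out keeps the last). The fingers move at their own pace and stop on an object; FORCE is the grip in N (left out, the last holds). Time passes only in rows, so rows that do not move let the fingers close. It prints the time, the measured TCP pose, the force, the opening and the grip force at its end. Input that does not fit is refused with a message, and nothing moves.
- manip.read_state(): the state, without advancing time (a new reading comes with each control period).
- manip.read_camera(name): name is "scene" or "top" or "wrist"; returns the picture (420x560x3 uint8, blue, green, red); there is no depth.
- manip.camera_params(name): a dict with "vfov" (degrees; the focal length in pixels is half the picture's height over the tangent of half this angle, whatever the lens; pixels are square), "cx", "cy" (the principal point, pixels), "rvec" (rotation vector, rad) and "tvec" (3), from world to camera coordinates, as OpenCV has them. Camera axes: x right, y down, z forward; pixel columns grow to the right and rows downward; lengths in mm; the calibration is good to about 2 mm. A picture is of the moment at which its call begins: read the wrist's pose just before it. camera_params takes no time and is no camera call; for the wrist camera it gives the pose at the moment of the call.
- manip.job_done(): hands the job in; it is judged then, once.
The state is a dict: "t": time; "joints": joint angles; "qvel": joint speeds; "joint_efforts": joint torques, N m; "eef_pos": TCP position; "orientation": TCP orientation; "ft_force": force on the tool from outside, world axes, zero at the start; "wrist_torque": the same for the moment, N m; "gripper_width": opening from 0.0 (shut) to 1.0 (fully open); "grip_force": force on a finger pad.
Only numpy, scipy, OpenCV 4.12 (cv2) and the standard library are available. Lean on these libraries where they do the work, as an engineer would, in place of code of your own. Each camera call takes 0.05 s, during which the arm holds its last target. There are 200 camera calls.

## Working session

There is one attempt and no reset: what is moved stays moved. The work goes in short steps, Python scripts to look and compute and a shell command to move; the robot and the scene stay as the last step left them, time stands still between calls to the robot, and variables do not carry over. Pictures are saved under pics/ and viewed, at most 13 in all, crops included, and the job is handed in when it is done.

```bash
ls; mkdir -p pics; cat > h.py <<'E'
import numpy as np, cv2
from cell import manip
def shot(n,f):
    p=manip.camera_params(n); im=manip.read_camera(n); cv2.imwrite('pics/'+f+'.png',im); return im,p
def ray(p,uv,z=0.):
    R=cv2.Rodrigues(np.array(p['rvec'],float))[0]; t=np.array(p['tvec'],float).ravel()
    f=210/np.tan(np.radians(p['vfov'])/2)
    d=R.T@np.array([(uv[0]-p['cx'])/f,(uv[1]-p['cy'])/f,1]); c=-R.T@t
    return c+d*(z-c[2])/d[2]
def proj(p,X):
    R=cv2.Rodrigues(np.array(p['rvec'],float))[0]; t=np.array(p['tvec'],float).ravel()
    f=210/np.tan(np.radians(p['vfov'])/2); q=R@np.array(X,float)+t
    return np.array([p['cx']+f*q[0]/q[2],p['cy']+f*q[1]/q[2]])
E
python3 - <<'E'
from h import *
for n in ('top','scene'):
    im,p=shot(n,n+'0'); print(p)
print(manip.read_state())
E
```

```text
cell.py
nudge.py
pics
{'vfov': 46.44523742914611, 'cx': 275.39273525003773, 'cy': 201.89424635848405, 'rvec': array([ 2.14482522, -2.19659034,  0.05574144]), 'tvec': array([-215.11188988,  486.66941547, 1006.88902183])}
{'vfov': 47.888284279050986, 'cx': 286.7822933118711, 'cy': 211.3573404414339, 'rvec': array([ 0.55276077, -2.39325492,  1.53052996]), 'tvec': array([326.34870152, 213.84347008, 532.70816175])}
{'t': 0.1, 'joints': array([70.23086832, 29.90534545, -2.08103738, 91.66869562,  1.21178143,
       58.50661136, -6.46241907]), 'qvel': array([ 0.07523086, -0.06306727, -0.01791127, -0.10840849,  0.04294332,
       -0.00108679, -0.1010152 ]), 'joint_efforts': array([ 4.60751777e-03, -9.28488708e+01,  1.98384583e+00, -3.70535874e+01,
        1.80484360e-02,  5.40479130e-03,  7.25476229e-05]), 'eef_pos': array([ 169.5144976 , -601.26189469,  230.79903338]), 'orientation': array([-1.79941287e+02,  1.86942720e-03,  1.57450209e+01]), 'ft_force': array([ 0.32137682, -0.3389436 ,  0.49817492]), 'wrist_torque': array([0.00134694, 0.04631426, 0.00258279]), 'grip_force': 0.0, 'gripper_width': 1.0016731482480823}
```

View pics/top0.png

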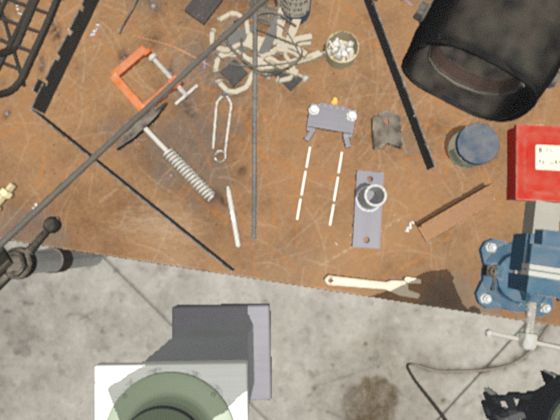

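View pics/scene0.png

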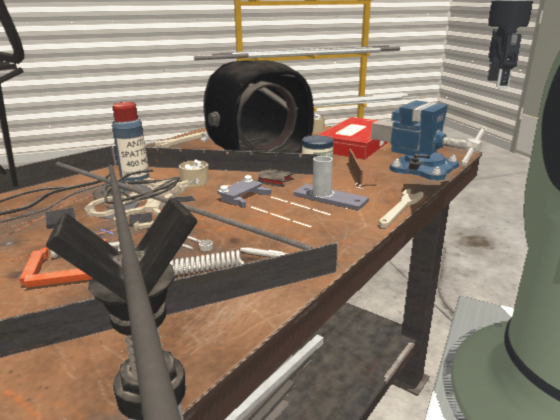

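Top view: plate at about (368,209) with the stub at (372,195), the nest at (331,120), and soapstone lines (309,148)-(298,219) and (341,153)-(332,224). The wrench lies at (375,285). Next I measure them.

```bash
python3 - <<'E'
from h import *
im=cv2.imread('pics/top0.png'); p=manip.camera_params('top')
cv2.imwrite('pics/crop0.png',cv2.resize(im[85:265,280:430],None,fx=3.3,fy=3.3,interpolation=cv2.INTER_CUBIC))
hsv=cv2.cvtColor(im,cv2.COLOR_BGR2HSV)
# plate: bluish gray
b,g,r=[im[...,i].astype(int) for i in range(3)]
m=((b-r>5)).astype(np.uint8)*255
m[:85]=0;m[265:]=0;m[:,:280]=0;m[:,400:]=0
m=cv2.morphologyEx(m,cv2.MORPH_CLOSE,np.ones((3,3)))
for c in cv2.findContours(m,0,2)[0]:
    if cv2.contourArea(c)>300:
        rr=cv2.minAreaRect(c); bx=cv2.boxPoints(rr); print(cv2.contourArea(c),rr)
        for q in bx: print(q,ray(p,q,10)[:2])
w=((b>180)&(g>180)&(r>180)).astype(np.uint8)*255
w[:145]=0;w[228:]=0;w[:,:290]=0;w[:,346:]=0
ys,xs=np.nonzero(w)
for sel in (xs+ (ys-148)*0.15<325, xs+(ys-148)*.15>=325):
    P=np.array([ray(p,(x,y))[:2] for x,y in zip(xs[sel],ys[sel])],np.float32)
    l=cv2.fitLine(P,cv2.DIST_L2,0,.01,.01).ravel(); s=(P-l[2:])@l[:2]
    print('line',l,np.degrees(np.arctan2(l[1],l[0])),l[2:]+l[:2]*s.min(),l[2:]+l[:2]*s.max())
E
```

```text
line [ 9.7896904e-01 -2.0400900e-01  5.2046283e+02 -2.8560529e+02] -11.771493 [ 445.08453 -269.89706] [ 598.51495 -301.8707 ]
line [ 9.8161501e-01 -1.9087169e-01  5.0694925e+02 -3.5414594e+02] -11.003658 [ 430.73605 -339.32654] [ 585.869  -369.4916]
```

View pics/crop0.png

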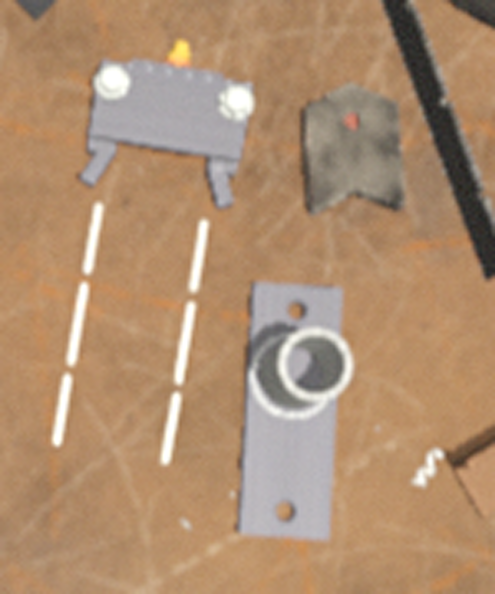

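The crop shows the plate's corners at (253,283), (342,288), (329,540), (239,533) and the stub on its pipe end, towards the nest. I refine with a saturation mask.

```bash
python3 - <<'E'
from h import *
im=cv2.imread('pics/top0.png'); p=manip.camera_params('top')
C=[ray(p,(280+u/3.3,85+v/3.3),10)[:2] for u,v in [(253,283),(342,288),(329,540),(239,533)]]
print(np.round(C,1))
hsv=cv2.cvtColor(im,cv2.COLOR_BGR2HSV)
print(hsv[230,366],hsv[175,360],hsv[200,345],hsv[118,330])
m=(hsv[...,1]<75).astype(np.uint8)*255
m[:165]=0;m[252:]=0;m[:,:347]=0;m[:,388:]=0
m=cv2.morphologyEx(m,cv2.MORPH_OPEN,np.ones((3,3)))
c=max(cv2.findContours(m,0,2)[0],key=cv2.contourArea)
W=np.array([ray(p,q,10)[:2] for q in c[:,0]],np.float32)
rr=cv2.minAreaRect(W); print(rr); print(cv2.boxPoints(rr))
# side edges only (excluding stub rows): rows 215-243 widths
L=[];R=[]
for v in list(range(176,186))+list(range(214,242)):
    xs=np.nonzero(m[v])[0]; L.append(ray(p,(xs.min()-.5,v),10)[:2]);R.append(ray(p,(xs.max()+.5,v),10)[:2])
for E in (L,R):
    l=cv2.fitLine(np.array(E,np.float32),cv2.DIST_HUBER,0,.01,.01).ravel();print(l,np.degrees(np.arctan(l[1]/l[0])))
for v in (85,): pass
# nest centre check: lip corners & bolt heads
for u,vv,z in [(113,80,32),(236,101,32),(90,142,22),(236,160,22)]: print(np.round(ray(p,(280+u/3.3,85+vv/3.3),z)[:2],1))
E
```

```text
[[ 543.2 -398.9]
 [ 538.5 -455.1]
 [ 379.2 -440.7]
 [ 384.9 -384.5]]
[135   6 181] [145   8 182] [ 16 118 171] [160   5 169]
((462.03973388671875, -422.555419921875), (66.59526062011719, 162.08377075195312), 84.84146118164062)
[[ 378.3322  -448.43158]
 [ 539.7595  -463.00482]
 [ 545.74725 -396.67926]
 [ 384.31995 -382.10602]]
[ 9.94945645e-01 -1.00414746e-01  4.45496063e+02 -3.87583862e+02] -5.763054
[ 9.9558192e-01 -9.3897186e-02  4.6100687e+02 -4.4845557e+02] -5.3878493
[ 671.5 -312.3]
[ 655.8 -389.1]
[ 634.5 -297.2]
[ 620.3 -389.2]
```

```bash
cat >> h.py <<'E'
from scipy.spatial.transform import Rotation as Ro
def go(x,y,z,yaw):
    s=manip.read_state(); R=Ro.from_euler('xyz',s['orientation'],degrees=True)
    d=R.inv().apply(np.array([x,y,z])-s['eef_pos']); rv=(R.inv()*Ro.from_euler('xyz',[180,0,yaw],degrees=True)).as_rotvec(degrees=True)
    print('t',round(s['t'],2),'pos',np.round(s['eef_pos'],1),np.round(s['orientation'],2),'F',np.round(s['ft_force'],1),'w',round(s['gripper_width'],3),'delta',np.round(d,1),np.round(rv,2))
E
python3 -c "
from h import *
go(405,-414,130,-5.4)"
```

```text
t 0.1 pos [ 169.5 -601.3  230.8] [-179.94    0.     15.75] F [ 0.3 -0.3  0.5] w 1.002 delta [ 277.5 -116.2  100.9] [-6.000e-02  1.000e-02  2.115e+01]
```

```bash
echo '[[[35, -14, 0], [0, 0, 3]], [[70, -29, 5], [0, 0, 6]], [[105, -43, 10], [0, 0, 9]], [[140, -58, 20], [0, 0, 12]], [[170, -72, 30], [0, 0, 15]]]' | python3 nudge.py 1.0 && echo '[[[30, -12, 15], [0, 0, 2]], [[60, -24, 30], [0, 0, 4]], [[90, -36, 50], [0, 0, 6]], [[107, -44, 70], [0, 0, 6.1]], [[107, -44, 70], [0, 0, 6.1]]]' | python3 nudge.py; python3 - <<'E'
from h import *
go(405,-414,100,-5.4)
im,p=shot('wrist','w1'); print(p)
for X in [(461.5,-419.3,10),(405,-414,10)]: print(proj(p,X))
E
```

```text
t: 0.6
eef_pos: [315.1, -484.7, 200.9]
orientation: [-180.0, -0.0, 0.7]
ft_force: [0.5, -0.2, -0.6]
gripper_width: 1.003
grip_force: 0.0
t: 1.1
eef_pos: [421.9, -437.6, 128.4]
orientation: [-179.8, 0.1, -5.1]
ft_force: [-1.4, 1.2, -0.2]
gripper_width: 0.999
grip_force: 0.0
t 1.1 pos [ 421.9 -437.6  128.4] [-1.798e+02  1.400e-01 -5.120e+00] F [-1.4  1.2 -0.2] w 0.999 delta [-18.9 -21.9  28.5] [-0.2   0.14  0.28]
{'vfov': 63.90559236255083, 'cx': 279.6190898193659, 'cy': 210.82153189491783, 'rvec': array([-1.95763739,  2.13760722,  0.35899041]), 'tvec': array([-399.05714833,  424.48926991,  432.44422699])}
[251.123202   156.96689778]
[252.64019443 225.21162148]
```

View pics/w1.png

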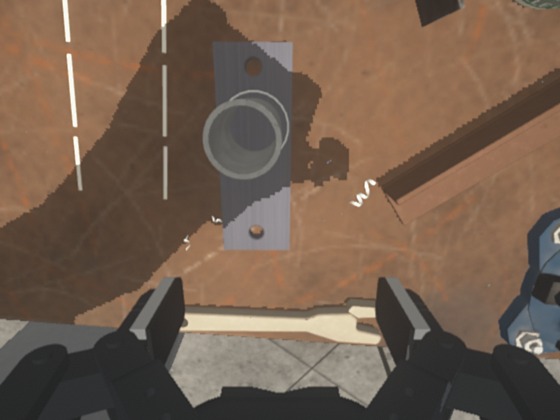

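Wrist view: plate corners at (213,42), (292,42), (290,250), (225,250), holes at (253,66) and (256,231), and the wrench at (180-385, 322).

```bash
python3 - <<'E'
from h import *
p=manip.camera_params('wrist')
for q in [(213,42),(292,42),(290,250),(225,250),(253,66),(256,231)]: print(q,np.round(ray(p,q,10)[:2],1))
for q in [(80,190),(67,0),(165,199),(164,0),(180,322),(385,325),(370,300)]: print(q,np.round(ray(p,q,0)[:2],1))
E
```

```text
(213, 42) [ 542.6 -404. ]
(292, 42) [ 537.6 -459.2]
(290, 250) [ 377.6 -444.9]
(225, 250) [ 382.6 -389.5]
(253, 66) [ 524.7 -430.1]
(256, 231) [ 397.7 -417.9]
(80, 190) [ 443.6 -274.4]
(67, 0) [ 579.7 -304.2]
(165, 199) [ 429.5 -343.6]
(164, 0) [ 573.6 -372.1]
(180, 322) [ 306.3 -333.3]
(385, 325) [ 285.2 -529.8]
(370, 300) [ 314.6 -515.4]
```

```bash
python3 -c "
from h import *
go(404,-418,40,-5.3)"; echo '[[[-10, -11, 20], [0, 0, 0.1]], [[-19, -18, 45], [0, 0, 0.2]], [[-19, -18, 70], [0, 0, 0.2]], [[-19, -18, 88], [0, 0, 0.2]], [[-19, -18, 88], [0, 0, 0.2]]]' | python3 nudge.py 0.8; echo '[[[0, 0, 0], [0, 0, 0]], [[0, 0, 0], [0, 0, 0]], [[0, 0, 0], [0, 0, 0]]]' | python3 nudge.py; python3 - <<'E'
from h import *
go(404,-418,10,-5.3)
im,p=shot('wrist','w2')
for X in [(404,-418,10),(404,-418,40)]: print(proj(p,X))
E
```

```text
t 1.15 pos [ 420.5 -439.3  129.8] [-1.7989e+02  1.2000e-01 -5.2300e+00] F [-0.  -0.2 -0.4] w 1.002 delta [-18.2 -19.6  89.9] [-0.11  0.12  0.07]
t: 1.65
eef_pos: [401.1, -421.1, 42.1]
orientation: [-179.9, 0.1, -5.6]
ft_force: [-1.1, 0.0, 0.3]
gripper_width: 0.8
grip_force: 0.0
t: 1.95
eef_pos: [403.1, -421.6, 44.4]
orientation: [179.9, -0.1, -5.6]
ft_force: [-0.8, 0.0, 0.9]
gripper_width: 0.798
grip_force: 0.0
t 1.95 pos [ 403.1 -421.6   44.4] [ 1.7994e+02 -7.0000e-02 -5.5700e+00] F [-0.8  0.   0.9] w 0.798 delta [ 0.5 -3.7 34.4] [ 0.06 -0.07 -0.27]
[272.00622578 247.24806195]
[270.81952876 273.14453988]
```

View pics/w2.png

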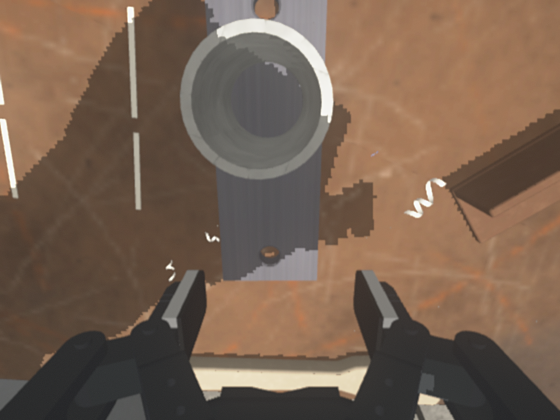

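Fingertips' inner edges at (205,272) and (357,272), mid 281; the plate's near end spans (223..317, 281), mid 270, hole at (269,255): slightly left of the tool axis.

```bash
python3 - <<'E'
from h import *
p=manip.camera_params('wrist')
for q in [(223,281),(317,281),(322,180),(219,180),(269,255)]: print(np.round(ray(p,q,10),1))
for q in [(15,197),(138,209),(136,132),(130,8)]: print(np.round(ray(p,q,0),1))
for q in [(205,272),(357,272)]: print(np.round(ray(p,q,44),1))
go(404,-417.5,10,-5.3)
E
```

```text
[ 385.  -386.6   10. ]
[ 379.6 -442.3   10. ]
[ 440.8 -448.7   10. ]
[ 446.2 -393.6   10. ]
[ 399.3 -415.6   10. ]
[ 445.3 -273.2    0. ]
[ 431.3 -341.9    0. ]
[ 474.6 -351.     0. ]
[ 532.7 -361.7    0. ]
[ 409.9 -387.1   44. ]
[ 402.9 -459.1   44. ]
t 2.0 pos [ 403.1 -421.5   44.3] [ 1.7995e+02 -7.0000e-02 -5.5700e+00] F [ 0.2 -1.  -0.1] w 0.8 delta [ 0.4 -4.1 34.3] [ 0.05 -0.07 -0.27]
```

```bash
echo '[[[1, -5.3, 0], [0, 0, 0]], [[1, -5.3, 10], [0, 0, 0]], [[1, -5.3, 22], [0, 0, 0]], [[1, -5.3, 34], [0, 0, 0]], [[1, -5.3, 34], [0, 0, 0]]]' | python3 nudge.py; echo '[[[0, 0, 1], [0, 0, 0]], [[0, 0, 2], [0, 0, 0]], [[0, 0, 4], [0, 0, 0]], [[0, 0, 6], [0, 0, 0]], [[0, 0, 6], [0, 0, 0]]]' | python3 nudge.py;  python3 - <<'E'
from h import *
go(405,-417,2,-5.6)
im,p=shot('wrist','w3')
E
```

```text
t: 2.5
eef_pos: [403.4, -415.0, 7.0]
orientation: [-179.9, 0.1, -5.6]
ft_force: [-0.2, 0.2, -0.0]
gripper_width: 0.801
grip_force: 0.0
t: 3.0
eef_pos: [404.3, -415.8, 3.2]
orientation: [-180.0, 0.0, -5.6]
ft_force: [-0.0, -1.0, 0.5]
gripper_width: 0.801
grip_force: 0.0
t 3.0 pos [ 404.3 -415.8    3.2] [-180.      0.     -5.56] F [-0.  -1.   0.5] w 0.801 delta [0.8 1.1 1.2] [-0.    0.    0.04]
```

View pics/w3.png

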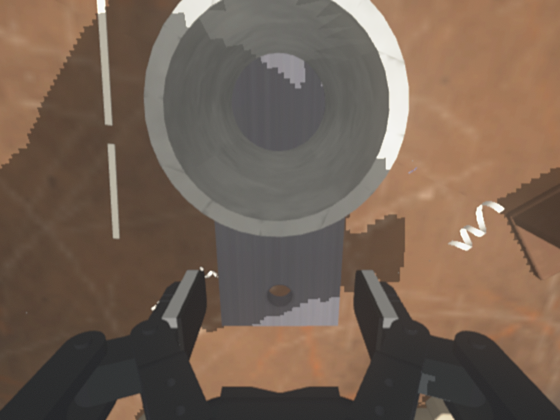

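```bash
python3 - <<'E'
from h import *
p=manip.camera_params('wrist')
for z in (0,5,10,15,20): print(z,[round(float(np.linalg.norm(ray(p,a,z)-ray(p,b,z))),1) for a,b in [((205,272),(357,272)),((221,325),(341,325))]],np.round(ray(p,(281,272),z),1))
R=cv2.Rodrigues(p['rvec'])[0]; print(R[2], -R.T@p['tvec'])
E
```

```text
0 [73.9, 61.9] [ 406.  -417.3    0. ]
5 [71.4, 59.7] [ 408.8 -417.5    5. ]
10 [68.8, 57.6] [ 411.6 -417.8   10. ]
15 [66.3, 55.5] [ 414.3 -418.    15. ]
20 [63.7, 53.4] [ 417.1 -418.3   20. ]
[-0.32093254  0.02993249 -0.94662894] [ 486.63118735 -424.23670356  145.36433035]
```

```bash
echo '[[[0, 0, 0], [0, 0, 0]], [[0, 0, 0], [0, 0, 0]], [[0, 0, 0], [0, 0, 0]], [[0, 0, 0], [0, 0, 0]]]' | python3 nudge.py 0.73; echo '[[[0, 0, 1], [0, 0, 0]], [[0, 0, 2], [0, 0, 0]], [[0, 0, 2], [0, 0, 0]]]' | python3 nudge.py;echo '[[[0, 0, 0.5], [0, 0, 0]], [[0, 0, 1], [0, 0, 0]], [[0, 0, 1], [0, 0, 0]]]' | python3 nudge.py;
```

```text
t: 3.45
eef_pos: [404.4, -415.9, 3.3]
orientation: [180.0, -0.0, -5.6]
ft_force: [-0.1, -0.8, -0.6]
gripper_width: 0.728
grip_force: 0.0
t: 3.75
eef_pos: [404.3, -415.8, 1.1]
orientation: [-180.0, 0.0, -5.6]
ft_force: [0.0, -0.5, -0.2]
gripper_width: 0.733
grip_force: 0.0
t: 4.05
eef_pos: [404.3, -415.9, 0.2]
orientation: [-180.0, 0.0, -5.6]
ft_force: [-1.2, -0.1, -0.1]
gripper_width: 0.728
grip_force: 0.0
```

```bash
echo '[[[0, 0, 0.5], [0, 0, 0]], [[0, 0, 1], [0, 0, 0]], [[0, 0, 1], [0, 0, 0]]]' | python3 nudge.py;echo '[[[0, 0, 0.5], [0, 0, 0]], [[0, 0, 1], [0, 0, 0]], [[0, 0, 1], [0, 0, 0]]]' | python3 nudge.py | grep -E "eef|ft";echo '[[[0, 0, 0.5], [0, 0, 0]], [[0, 0, 1], [0, 0, 0]], [[0, 0, 1], [0, 0, 0]]]' | python3 nudge.py| grep -E "eef|ft"
```

```text
t: 4.35
eef_pos: [404.3, -415.9, -0.8]
orientation: [-180.0, 0.0, -5.6]
ft_force: [-0.9, -0.5, 1.0]
gripper_width: 0.732
grip_force: 0.0
eef_pos: [404.4, -415.8, -1.8]
ft_force: [1.0, -0.3, 0.5]
eef_pos: [404.3, -415.8, -2.8]
ft_force: [0.7, -0.5, -0.6]
```

```bash
for i in 1; do echo '[[[0, 0, 0.5], [0, 0, 0]], [[0, 0, 1], [0, 0, 0]], [[0, 0, 1], [0, 0, 0]]]' | python3 nudge.py | grep -E "eef|ft";echo '[[[0, 0, 0.5], [0, 0, 0]], [[0, 0, 1], [0, 0, 0]], [[0, 0, 1], [0, 0, 0]]]' | python3 nudge.py | grep -E "eef|ft"; done
```

```text
eef_pos: [404.3, -415.8, -3.8]
ft_force: [-0.6, 0.3, -0.0]
eef_pos: [404.3, -415.8, -4.8]
ft_force: [1.0, -0.6, 0.6]
```

```bash
echo '[[[0, 0, 0.5], [0, 0, 0]], [[0, 0, 1], [0, 0, 0]], [[0, 0, 1], [0, 0, 0]]]' | python3 nudge.py | grep -E "eef|ft";python3 - <<'E'
from h import *
im,p=shot('wrist','w4')
cv2.imwrite('pics/w4c.png',cv2.resize(im[220:420,120:440],None,fx=2.2,fy=2.2))
E
```

```text
eef_pos: [404.4, -415.9, -5.6]
ft_force: [-1.0, 0.5, 3.9]
```

View pics/w4c.png

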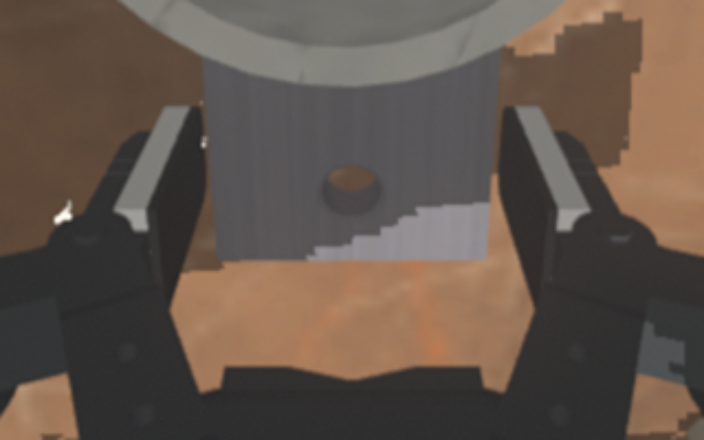

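The fingertips straddle the plate with about 2 mm to spare on each side; they touched the table at TCP z -5.6. I raise 3.3 mm and close.

```bash
echo '[[[0, 0, -2], [0, 0, 0]], [[0, 0, -3.3], [0, 0, 0]], [[0, 0, -3.3], [0, 0, 0]]]' | python3 nudge.py | grep -E "eef|ft"; echo '[[[0, 0, 0], [0, 0, 0]], [[0, 0, 0], [0, 0, 0]], [[0, 0, 0], [0, 0, 0]], [[0, 0, 0], [0, 0, 0]]]' | python3 nudge.py 0.6 30; echo '[[[0, 0, 0], [0, 0, 0]], [[0, 0, 0], [0, 0, 0]], [[0, 0, 0], [0, 0, 0]]]' | python3 nudge.py 0.5 60; python3 - <<'E'
from h import *
go(0,0,0,0)
E
```

```text
eef_pos: [404.4, -415.9, -2.2]
ft_force: [0.1, -0.8, -1.0]
t: 6.6
eef_pos: [404.4, -415.8, -2.2]
orientation: [-180.0, -0.0, -5.6]
ft_force: [-0.6, 2.0, 6.6]
gripper_width: 0.646
grip_force: 30.8
t: 6.9
eef_pos: [404.4, -415.8, -1.9]
orientation: [180.0, -0.0, -5.6]
ft_force: [-2.5, 3.2, 12.2]
gripper_width: 0.639
grip_force: 61.1
t 6.9 pos [ 404.4 -415.8   -1.9] [ 1.80e+02 -1.00e-02 -5.55e+00] F [-2.5  3.2 12.2] w 0.639 delta [-442.8 -374.8   -2. ] [ 0.   -0.01 -5.55]
```

```bash
echo '[[[0, 0, -0.2], [0, 0, 0]], [[0, 0, -0.4], [0, 0, 0]], [[0, 0, -0.4], [0, 0, 0]]]' | python3 nudge.py | grep -E "eef|ft"; python3 -c "
from h import *
go(423.5,-303,-2.2,-11.2)"
```

```text
eef_pos: [404.4, -415.9, -1.8]
ft_force: [-1.1, 1.2, 5.9]
t 7.2 pos [ 404.4 -415.9   -1.8] [ 1.80e+02 -1.00e-02 -5.55e+00] F [-1.1  1.2  5.9] w 0.63 delta [   8.1 -114.2    0.4] [ 0.   -0.01  5.65]
```

```bash
echo '[[[0.1, -1.5, 0], [0, 0, 0]], [[0.3, -4, 0], [0, 0, 0]], [[0.6, -8, 0], [0, 0, 0]], [[0.9, -13, 0], [0, 0, 0]], [[1.3, -18, 0], [0, 0, 0]]]' | python3 nudge.py | grep -E "eef|ft|wid"; echo '[[[0.4, -6, 0], [0, 0, 0]], [[0.8, -12, 0], [0, 0, 0]], [[1.2, -17, 0], [0, 0, 0]], [[1.5, -21, 0], [0, 0, 0]], [[1.6, -23, 0], [0, 0, 0]]]' | python3 nudge.py | grep -E "eef|ft|wid"; python3 - <<'E'
from h import *
go(423.5,-303,-1.8,-11.2)
im,p=shot('wrist','w5')
E
```

```text
eef_pos: [407.3, -398.8, -1.9]
ft_force: [-1.0, -5.1, 1.6]
gripper_width: 0.638
eef_pos: [411.3, -375.7, -1.9]
ft_force: [-0.9, -6.0, 2.3]
gripper_width: 0.633
t 8.2 pos [ 411.3 -375.7   -1.9] [ 1.7996e+02 -3.0000e-02 -5.5800e+00] F [-0.9 -6.   2.3] w 0.633 delta [  5.1 -73.5  -0.1] [ 0.04 -0.03  5.62]
```

View pics/w5.png

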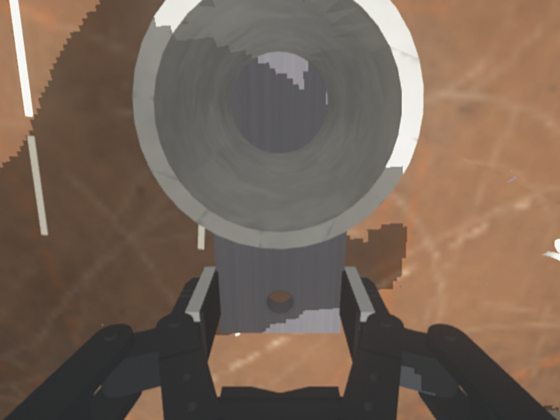

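The plate is held between the pads and follows; the stub is still upright and centred at (278,100). I continue.

```bash
echo '[[[0.1, -1.5, 0], [0, 0, 0.2]], [[0.3, -5, 0], [0, 0, 0.6]], [[0.7, -10, 0], [0, 0, 1.1]], [[1.1, -16, 0], [0, 0, 1.6]], [[1.5, -22, 0], [0, 0, 2.1]]]' | python3 nudge.py | grep -E "eef|ft|ori"; echo '[[[0.7, -6, 0], [0, 0, 0.5]], [[1.2, -12, 0], [0, 0, 1]], [[1.8, -18, 0], [0, 0, 1.5]], [[2.3, -23, 0], [0, 0, 2]], [[2.8, -28, 0], [0, 0, 2.4]]]' | python3 nudge.py | grep -E "eef|ft|ori"; echo '[[[0.7, -5, 0], [0, 0, 0.4]], [[1.5, -11, 0], [0, 0, 0.7]], [[2.3, -16, 0], [0, 0, 0.9]], [[2.8, -20, 0], [0, 0, 1.1]], [[3.2, -22.6, 0], [0, 0, 1.1]]]' | python3 nudge.py | grep -E "eef|ft|ori"; echo '[[[0, 0, 0], [0, 0, 0]], [[0, 0, 0], [0, 0, 0]]]' | python3 nudge.py | grep ft; python3 - <<'E'
from h import *
go(423.5,-303,-1.8,-11.2)
shot('top','top6')
im,p=shot('wrist','w6')
im=cv2.imread('pics/top6.png')
cv2.imwrite('pics/j6.png',np.hstack([cv2.resize(im,None,fx=3,fy=3,interpolation=2)[270:720,800:1180],im[:1].repeat(450,0)[:,:1],cv2.resize(cv2.imread('pics/w6.png'),None,fx=.73,fy=.73).copy()[:307].repeat(1,0) if 0 else cv2.copyMakeBorder(cv2.resize(cv2.imread('pics/w6.png'),(418,313)),0,137,0,0,0)]))
E
```

```text
eef_pos: [414.8, -354.1, -1.9]
orientation: [180.0, -0.0, -7.7]
ft_force: [-1.2, -4.5, 3.9]
eef_pos: [421.3, -326.7, -1.9]
orientation: [180.0, -0.0, -10.1]
ft_force: [-1.4, -5.3, 4.9]
eef_pos: [428.4, -304.9, -1.9]
orientation: [180.0, -0.0, -11.2]
ft_force: [-1.9, -5.8, 5.2]
ft_force: [-1.2, -2.3, 6.2]
t 9.95 pos [ 428.5 -304.5   -1.9] [-1.800e+02 -1.000e-02 -1.118e+01] F [-1.2 -2.3  6.2] w 0.633 delta [-5.2 -0.5 -0.1] [-0.   -0.01  0.02]
```

View pics/j6.png

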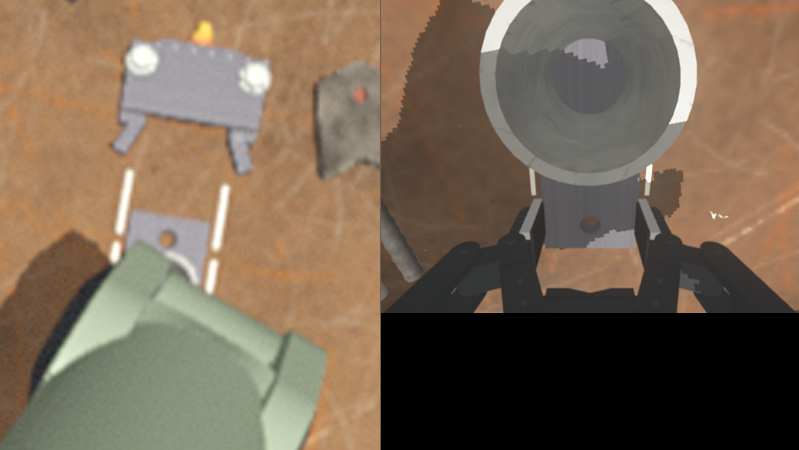

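The plate lies between the soapstone lines: its front corners are near (133,211) and (210,222) in the enlarged top view, and the stub is still centred. I compute its lateral offset.

```bash
python3 - <<'E'
from h import *
def nest(X,o=(654,-348.4),a=-11.3):
    a=np.radians(a); d=np.array(X[:2])-o; return np.round([d@[np.cos(a),np.sin(a)],d@[-np.sin(a),np.cos(a)]],1)
p=manip.camera_params('top')
for u,v,z in [(133,211,10),(210,222,10),(168,240,10),(130,172,0),(225,187,0),(117,258,0),(212,275,0),(134,42,22),(270,68,22),(122,110,22),(258,130,22)]:
    X=ray(p,((800+u)/3,(270+v)/3),z); print((u,v),np.round(X[:2],1),nest(X))
im=cv2.imread('pics/w6.png'); p=manip.camera_params('wrist')
h=cv2.cvtColor(im,cv2.COLOR_BGR2HSV)
for v in (300,310,320): print(v,[(x) for x in np.nonzero(np.abs(np.diff((h[v,180:380,1]<75).astype(int))))[0]+180])
for v in (235,245,255): print(v,[(x) for x in np.nonzero(np.abs(np.diff((h[v,180:380,1]<75).astype(int))))[0]+180])
E
```

```text
(133, 211) [ 567.9 -303.7] [-93.2  27. ]
(210, 222) [ 558.7 -357.4] [-91.7 -27.5]
(168, 240) [ 546.7 -327.6] [-109.3   -0.7]
(130, 172) [ 597.6 -302.9] [-64.2  33.6]
(225, 187) [ 585.  -369.9] [-63.5 -34.6]
(117, 258) [ 536.2 -291.9] [-126.6   32.3]
(212, 275) [ 522.4 -358.7] [-127.1  -35.9]
(134, 42) [ 685.6 -307.2] [22.9 46.6]
(270, 68) [ 664.2 -401.5] [ 20.4 -50. ]
(122, 110) [ 637.4 -297.4] [-26.2  46.8]
(258, 130) [ 620.6 -391.6] [-24.3 -48.9]
300 [np.int64(274), np.int64(285)]
310 []
320 []
235 [np.int64(198), np.int64(206), np.int64(212), np.int64(346), np.int64(354), np.int64(362)]
245 [np.int64(198), np.int64(207), np.int64(212), np.int64(346), np.int64(352), np.int64(361)]
255 [np.int64(199), np.int64(207), np.int64(213), np.int64(345), np.int64(352), np.int64(360)]
```

```bash
echo '[[[1.5, 0.1, 0], [0, 0, 0]], [[5, 0.2, 0], [0, 0, 0.1]], [[10, 0.3, 0], [0, 0, 0.1]], [[15, 0.4, 0], [0, 0, 0.1]], [[20, 0.5, 0], [0, 0, 0.1]]]' | python3 nudge.py | grep -E "eef|ft|ori"; echo '[[[5, 0, 0], [0, 0, 0]], [[10, 0, 0], [0, 0, 0]], [[15, 0, 0], [0, 0, 0]], [[19, 0, 0], [0, 0, 0]], [[21, 0, 0], [0, 0, 0]]]' | python3 nudge.py | grep -E "eef|ft|ori";  echo '[[[2, 0, 0], [0, 0, 0]], [[5, 0, 0], [0, 0, 0]], [[8, 0, 0], [0, 0, 0]], [[10, 0, 0], [0, 0, 0]], [[11, 0, 0], [0, 0, 0]]]' | python3 nudge.py | grep -E "eef|ft|ori";python3 - <<'E'
from h import *
go(423.5,-303,-1.8,-11.2)
shot('top','top7')
im,p=shot('wrist','w7')
im=cv2.imread('pics/top7.png')
cv2.imwrite('pics/j7.png',np.hstack([cv2.resize(im,None,fx=3,fy=3,interpolation=2)[270:720,800:1180],cv2.copyMakeBorder(cv2.resize(cv2.imread('pics/w7.png'),(418,313)),0,137,0,0,0)]))
E
```

```text
eef_pos: [445.7, -308.3, -2.0]
orientation: [-179.9, 0.3, -11.3]
ft_force: [-14.7, 2.4, 21.5]
eef_pos: [466.7, -312.5, -1.9]
orientation: [-180.0, 0.2, -11.3]
ft_force: [-14.2, 3.0, 22.9]
eef_pos: [477.3, -314.7, -2.0]
orientation: [-180.0, 0.2, -11.3]
ft_force: [-14.6, 3.2, 21.1]
t 11.55 pos [ 477.3 -314.7   -2. ] [-179.95    0.23  -11.29] F [-14.6   3.2  21.1] w 0.635 delta [-55.   -0.9   0.1] [-0.05  0.23 -0.09]
```

View pics/j7.png

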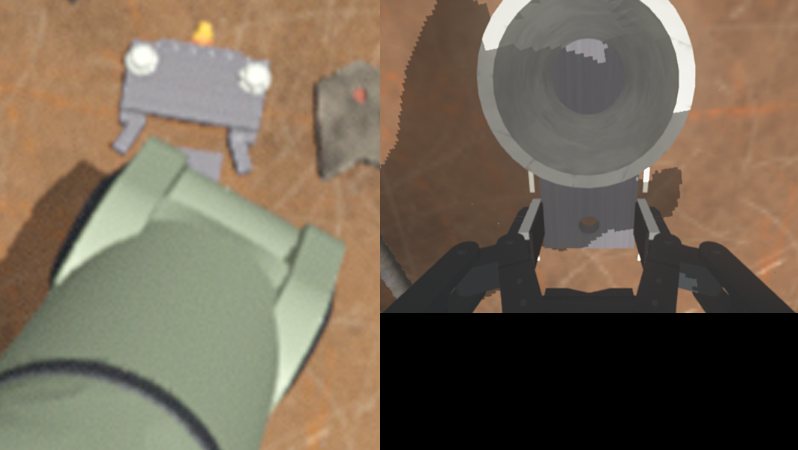

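The plate's right front corner shows at (220,160), entering the mouth centred; the stub is unchanged. The downward press has grown to 21 N, so I raise slightly before pushing in.

```bash
echo '[[[0, 0, -0.3], [0, 0, 0]], [[0, 0, -0.6], [0, 0, 0]], [[0, 0, -0.6], [0, 0, 0]]]' | python3 nudge.py | grep -E "eef|ft|ori"; echo '[[[1, 0, 0], [0, 0, 0]], [[3, 0, 0], [0, 0, 0]], [[5, 0, 0], [0, 0, 0]], [[7, 0, 0], [0, 0, 0]], [[8, 0, 0], [0, 0, 0]]]' | python3 nudge.py | grep -E "eef|ft|ori"; echo '[[[1, 0, 0], [0, 0, 0]], [[3, 0, 0], [0, 0, 0]], [[5, 0, 0], [0, 0, 0]], [[6, 0, 0], [0, 0, 0]], [[7, 0, 0], [0, 0, 0]]]' | python3 nudge.py | grep -E "eef|ft|ori"
```

```text
eef_pos: [478.6, -314.7, -1.8]
orientation: [-180.0, 0.1, -11.3]
ft_force: [-3.4, 0.2, -0.7]
eef_pos: [487.5, -316.6, -1.5]
orientation: [-180.0, -0.0, -11.2]
ft_force: [-1.9, 0.5, -4.5]
eef_pos: [494.1, -318.1, -1.4]
orientation: [-180.0, 0.0, -11.3]
ft_force: [-1.8, 0.7, -5.4]
```

```bash
echo '[[[1, 0, 0], [0, 0, 0]], [[3, 0, 0], [0, 0, 0]], [[5, 0, 0], [0, 0, 0]], [[7, 0, 0], [0, 0, 0]], [[8, 0, 0], [0, 0, 0]]]' | python3 nudge.py | grep -E "eef|ft|ori"; echo '[[[1, 0, 0], [0, 0, 0]], [[2, 0, 0], [0, 0, 0]], [[3, 0, 0], [0, 0, 0]], [[4, 0, 0], [0, 0, 0]], [[5, 0, 0], [0, 0, 0]]]' | python3 nudge.py | grep -E "eef|ft|ori"
```

```text
eef_pos: [502.2, -319.6, -1.4]
orientation: [-180.0, -0.0, -11.3]
ft_force: [-2.0, 1.1, -5.2]
eef_pos: [506.9, -320.6, -1.4]
orientation: [-180.0, 0.0, -11.3]
ft_force: [-1.7, 0.8, -5.3]
```

```bash
echo '[[[1, 0, 0], [0, 0, 0]], [[2, 0, 0], [0, 0, 0]], [[3, 0, 0], [0, 0, 0]], [[3, 0, 0], [0, 0, 0]]]' | python3 nudge.py | grep -E "eef|ft|ori"
```

```text
eef_pos: [510.0, -321.3, -1.4]
orientation: [180.0, -0.0, -11.3]
ft_force: [-0.7, 0.6, -4.9]
```

```bash
echo '[[[0.5, 0, 0.1], [0, 0, 0]], [[1, 0, 0.1], [0, 0, 0]], [[1.5, 0, 0.1], [0, 0, 0]], [[2, 0, 0.1], [0, 0, 0]], [[2, 0, 0.1], [0, 0, 0]]]' | python3 nudge.py | grep -E "eef|ft|ori"; echo '[[[0.5, 0, 0], [0, 0, 0]], [[1, 0, 0], [0, 0, 0]], [[1.5, 0, 0], [0, 0, 0]], [[2, 0, 0], [0, 0, 0]], [[2, 0, 0], [0, 0, 0]]]' | python3 nudge.py | grep -E "eef|ft|ori"
```

```text
eef_pos: [511.0, -321.4, -1.7]
orientation: [-180.0, 0.1, -11.3]
ft_force: [-5.9, 2.1, -4.1]
eef_pos: [512.5, -321.7, -1.8]
orientation: [-180.0, 0.1, -11.3]
ft_force: [-6.7, 2.9, -2.3]
```

```bash
echo '[[[0.5, 0, 0], [0, 0, 0]], [[1, 0, 0], [0, 0, 0]], [[1.5, 0, 0], [0, 0, 0]], [[1.5, 0, 0], [0, 0, 0]]]' | python3 nudge.py | grep -E "eef|ft|ori"
```

```text
eef_pos: [513.7, -322.0, -1.8]
orientation: [-180.0, 0.2, -11.3]
ft_force: [-8.8, 1.9, -0.7]
```

The shoe is in contact (the spring force is rising). About 5 mm left.

```bash
echo '[[[0.5, 0, 0], [0, 0, 0]], [[1, 0, 0], [0, 0, 0]], [[1.5, 0, 0], [0, 0, 0]], [[2, 0, 0], [0, 0, 0]], [[2, 0, 0], [0, 0, 0]]]' | python3 nudge.py | grep -E "eef|ft|ori"; echo '[[[0.5, 0, 0], [0, 0, 0]], [[1, 0, 0], [0, 0, 0]], [[1.5, 0, 0], [0, 0, 0]], [[1.5, 0, 0], [0, 0, 0]]]' | python3 nudge.py | grep -E "eef|ft|ori"
```

```text
eef_pos: [515.3, -322.3, -1.8]
orientation: [-180.0, 0.2, -11.3]
ft_force: [-10.2, 3.6, 0.2]
eef_pos: [516.5, -322.6, -1.8]
orientation: [-180.0, 0.2, -11.3]
ft_force: [-12.6, 2.6, 3.0]
```

```bash
echo '[[[0.4, 0, 0], [0, 0, 0]], [[0.8, 0, 0], [0, 0, 0]], [[0.8, 0, 0], [0, 0, 0]]]' | python3 nudge.py | grep -E "eef|ft|ori"; echo '[[[0.4, 0, 0], [0, 0, 0]], [[0.8, 0, 0], [0, 0, 0]], [[0.8, 0, 0], [0, 0, 0]]]' | python3 nudge.py | grep -E "eef|ft|ori"
```

```text
eef_pos: [517.2, -322.7, -1.8]
orientation: [-180.0, 0.2, -11.3]
ft_force: [-14.8, 2.3, 4.5]
eef_pos: [517.8, -322.9, -1.8]
orientation: [-180.0, 0.3, -11.3]
ft_force: [-13.9, 3.8, 4.8]
```

```bash
echo '[[[0.3, 0, 0], [0, 0, 0]], [[0.6, 0, 0], [0, 0, 0]], [[0.6, 0, 0], [0, 0, 0]]]' | python3 nudge.py | grep -E "eef|ft|ori"; echo '[[[0.3, 0, 0], [0, 0, 0]], [[0.6, 0, 0], [0, 0, 0]], [[0.6, 0, 0], [0, 0, 0]]]' | python3 nudge.py | grep -E "eef|ft|ori"
```

```text
eef_pos: [518.3, -322.9, -1.8]
orientation: [-180.0, 0.3, -11.3]
ft_force: [-16.5, 3.0, 5.4]
eef_pos: [518.7, -323.0, -1.8]
orientation: [-180.0, 0.3, -11.3]
ft_force: [-16.0, 4.4, 6.7]
```

```bash
echo '[[[0.3, 0, 0], [0, 0, 0]], [[0.6, 0, 0], [0, 0, 0]], [[0.6, 0, 0], [0, 0, 0]]]' | python3 nudge.py | grep -E "eef|ft|ori"; echo '[[[0.3, 0, 0], [0, 0, 0]], [[0.6, 0, 0], [0, 0, 0]], [[0.6, 0, 0], [0, 0, 0]]]' | python3 nudge.py | grep -E "eef|ft|ori"
```

```text
eef_pos: [518.7, -323.0, -1.9]
orientation: [-179.9, 0.4, -11.3]
ft_force: [-18.8, 5.6, 9.8]
eef_pos: [518.7, -323.0, -1.9]
orientation: [-179.9, 0.4, -11.3]
ft_force: [-23.4, 7.5, 13.3]
```

```bash
echo '[[[0.3, 0, 0], [0, 0, 0]], [[0.6, 0, 0], [0, 0, 0]], [[0.6, 0, 0], [0, 0, 0]]]' | python3 nudge.py | grep -E "eef|ft|ori"
```

```text
eef_pos: [518.7, -323.1, -1.9]
orientation: [-179.9, 0.5, -11.3]
ft_force: [-26.5, 7.9, 16.0]
```

Home: the TCP stopped at x = 518.7 while the force climbed. I relieve the downward press a little, press a touch more, and look.

```bash
echo '[[[0.3, 0, -0.1], [0, 0, 0]], [[0.6, 0, -0.2], [0, 0, 0]], [[0.6, 0, -0.2], [0, 0, 0]], [[0.6, 0, -0.2], [0, 0, 0]]]' | python3 nudge.py; python3 - <<'E'
from h import *
shot('top','top8'); shot('wrist','w8'); shot('scene','s8')
im=cv2.imread('pics/top8.png')
cv2.imwrite('pics/j8.png',np.hstack([cv2.resize(cv2.imread('pics/s8.png')[120:270,180:380],(400,300)),cv2.resize(cv2.imread('pics/w8.png'),(400,300))]))
go(518,-323,-1.8,-11.3)
E
```

```text
t: 19.15
eef_pos: [518.8, -323.1, -1.9]
orientation: [-179.9, 0.5, -11.3]
ft_force: [-28.3, 8.7, 16.9]
gripper_width: 0.631
grip_force: 66.0
t 19.3 pos [ 518.8 -323.    -1.9] [-179.92    0.54  -11.31] F [-29.6   9.3  15.8] w 0.632 delta [-0.8  0.1 -0.1] [-0.08  0.54 -0.01]
```

View pics/j8.png

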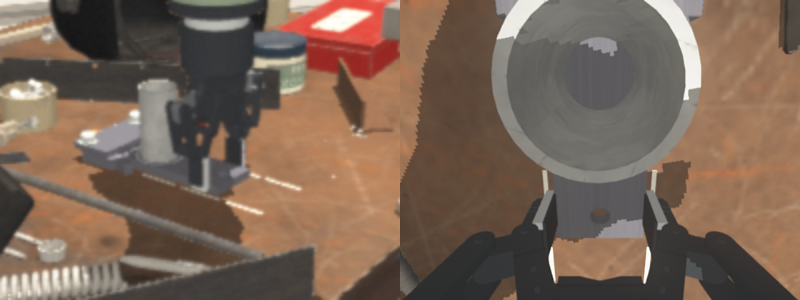

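The stub stands upright and the plate's pipe end is under the lip, held and pressed with about 30 N. The travel after shoe contact was about 8 mm, so the plate is home. I hand in.

```bash
python3 -c "
from cell import manip
print(manip.job_done())"
```

```text
the job is handed in; nothing more can be done
None
```

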